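Load an aligner case onto the laser trimmer's carrier

TASK

Load the next aligner case for the laser trimmer: lay the empty black carrier squarely on the sprung pad of the loading stage and, before anything goes onto it, push it down until the latch catches and holds it down. Then take this case's parts out of the green pan and set them on the carrier: the ivory upper model on its left seat, the blue lower model on its right seat (left and right as the robot looks at it), both level and square to the carrier, and the orange ID tag flat in the middle between them. Set the models down without dropping them, and leave the grey study model in the pan and the white bottle alone.

Things in the scene. Friction and masses are not known exactly. Their poses are not given: they have to be found in the camera images.
- stage: Loading stage, fixed: aluminium plate 160 (x) x 210 (y) mm, top 18 mm up, with a sprung aluminium pad over its centre, 36 (x) x 170 (y) mm, pad top 50 mm above the bench when up (three dark discs on it). Its brass latch with red knob on the far side, below the latched pad's top, works by itself. Origin: centre of the underside, under the pad's centre; x points away from the robot, y to its left.
- pad (a joint): How far the pad is pushed down, in m: 0 up; past 0.0135 the latch snaps over it and it then stays at 0.012 to 0.013 by itself (top about 37 mm above the bench); 0.0155 is the hard stop. Let go earlier, it springs up again. It takes about 4 N at first and 10 N at the stop, with a stiffer spot of up to 15 N about halfway; push on the carrier's middle.
- carrier: Black carrier: a dog-bone plate 66 (x) x 188 (y) x 12 mm thick, its waist only 44 mm wide (x) from y = -24 to +24 mm: grip it there. Tabs 12 mm high stand on its four end corners. Dark grey marks on top show the two seats, centred at y = -54 and +54 mm, and the tag's place at the centre. Either way round is right. 150 g. Origin: centre of the underside.
- pan: Green shallow case pan, fixed, 230 (x) x 212 (y) mm, rim 16 mm high, wall 3 mm, floor top 3 mm above the bench; the upper, lower and study models and the tag lie in it, one in each quarter, about 100 mm apart, in any order. Origin: centre of the underside.
- upper: Ivory (cream) dental model of the upper arch with a filled palate, 44 (x) x 50 (y) mm, 23 mm high; the base is 10 mm high with a flat front (-x, 30 mm wide) and a flat heel (+x, 50 mm wide): grip it front to heel, 44 mm apart, in the middle. 35 g. Origin: centre of the underside; z up.
- lower: Blue dental model of the lower arch, same size and shape without the palate: 44 (x) x 50 (y) mm, 23 mm high, base 10 mm high, flat front and heel 44 mm apart. 35 g. Origin: centre of the underside; z up.
- tag: Orange round ID tag with a white centre, a disc 30 mm across and 14 mm high, 20 g. Origin: centre of the underside; z up.
- study: Grey dental study model of the same size as the upper model. It stays in the pan, not to be moved. Origin: centre of the underside.
- bottle: White wash bottle with a blue cap, 60 mm across, 150 mm high, standing behind the work area. Not to be moved. Origin: centre of the underside.
There are look-alikes about, which are no part of the job. Several things look just like the tag: the one meant starts nearest to the robot's base. Leave any red look-alike of the upper alone.

How it is judged:
By the outcome, as a careful person would: the job done as asked, in the order asked, and still so for the second after the job is handed in, with the robot touching nothing.
It also fails if it takes over 112 s, if anything falls off the work surface, if the arm or the gripper's body presses on something with over 40 N, if the wrist force passes 120 N, or if a joint passes its speed limit or range.

ROBOT

A 7-joint arm with a two-finger parallel gripper is mounted at the origin on the work surface. World frame = base frame: x ahead of the robot, y to its left, z up, the work surface at z = 0. Lengths are in m, angles in rad, forces in N, time in s.
With the tool pointing down it reaches from about 0.35 to 0.775 m from the base axis. Payload 3.1 kg.
Tool frame: the origin (TCP) lies on the centre line of the jaws, within the pads' length; the fingertips stand 8 mm ahead of it and the grasp point (between the pads) lies 11 mm behind it (r.tcp_to_tips is the distance from the TCP to the fingertips, in m); z points along the fingers, y is the line along which they close (so a half turn about z gives the same grasp; the last joint's range is limited). The gripper opens to 85 mm and grips with 20 to 120 N. Pads are 22 mm wide; open, the fingers measure 114 mm over their backs; the gripper's body (76 mm by 85 mm) begins 54 mm behind the grasp point. The pads swing forward as they close: fully open they stand 13 mm farther back than shut.
Start: joints at [-1.192, 0.311, 0.014, 1.512, -0.004, 1.319, -0.027], TCP at [0.225, 0.502, 0.239] pointing down, gripper open.
Joint ranges: [-2.7, 2.7], [-0.3, 1.91], [-1.27, 1.3], [0.12, 2.57], [-1.44, 4.58], [0.2, 2.03], [-3.05, 3.05]. Speed limits (rad/s): [2.79, 2.79, 3.14, 3.14, 3.14, 3.14, 3.14].

INTERFACE

Orientations are given as [roll, pitch, yaw] about the fixed x, y, z axes, in that order (R = Rz(yaw) Ry(pitch) Rx(roll)).
In Python, from rig import r gives the robot as it stands.
- The arm moves only by the shell command python3 -m pendant 'ROWS'. ROWS is text: rows parted by semicolons, each of 5 numbers parted by spaces: the shift along the tool's x, y, z each as a share of 0.05 m, from -1 to 1, then the turn about the tool's z as a share of 0.15 rad, from -1 to 1, then the opening, from -1 (shut) to 1 (fully open). A call has exactly 10 rows; each row shifts and turns the commanded pose from where the row before left it, along the tool's axes as they then stand; what a row does not reach is not made up. A row lasts 1/8 s, in which the tool goes at most 62.5 mm and 10.7 degrees, less where a joint would pass 70% of its speed; a pose out of reach is approached as far as the arm can. A call with a number of a shift or a turn outside -1 to 1 is refused whole. A call with a gripper value outside its range is refused whole. The fingers move at their own pace and stop on an object; the grip force is fixed at half the most. Time passes only in rows, so rows that do not move let the fingers close, or fill a call up. It gives the time, the measured TCP pose, the force, the opening and the grip force at its end, in the units of the state.
- r.sense(): the state, without advancing time (a new reading comes with each control period).
- r.snapshot(name): name is "side" or "top"; returns (picture, depth): 420x560x3 uint8, red, green, blue; 420x560 float32, m along the optical axis (not along the pixel's ray), 0 where there is no reading.
- r.get_calibration(name): a dict with "intrinsics" (3x3 intrinsics, pixels), "dist_coeffs" ([k1, k2, p1, p2, k3] as OpenCV has them; the pictures are not rectified), "rvec" (rotation vector, rad) and "tvec" (3), from world to camera coordinates, as OpenCV has them. Camera axes: x right, y down, z forward; pixel columns grow to the right and rows downward; lengths in m; the calibration is good to about 2 mm. A picture is of the moment at which its call begins. get_calibration takes no time and is no camera call.
- r.close_job(): hands the job in; it is judged then, once.
Trained networks look in the newest picture that a camera, given by its name, has taken for a name from the list of things; names that differ only in an ending like _2 or _b are one class to them, and where a whole thing is asked for, a point or a joint stands for the part that bears it (a point fixed in the world has none). Each returns a list of dicts, best first, with "score" (0 to 1); they miss things now and then, are a little off and sometimes report something else, mostly with a low value. They report only what shows in the picture. A call takes as long as a camera call. They do not tell look-alikes from the thing itself.
- r.cut_out(camera, thing): "region" (420x560 bool, what is visible of it).
- r.spot_point(camera, thing): "location" ([x, y, z] in m, in world coordinates, good to about 4 mm: a listed point, or the origin of a listed thing).
The state is a dict: "clock": time; "joint_positions": joint angles; "joint_velocities": joint speeds; "tau": joint torques, N m; "tcp_pos": TCP position; "ee_rot": TCP orientation; "ft_force": force on the tool from outside, world axes, zero at the start; "torque": the same for the moment, N m; "grip_width": finger opening in m; "grasp_force": force on a finger pad.
Only numpy, scipy, OpenCV 4.12 (cv2) and the standard library are available. Lean on these libraries where they do the work, as an engineer would, in place of code of your own. Each camera call takes 0.05 s, during which the arm holds its last target. There are 200 camera calls.

## Working session

There is one attempt and no reset: what is moved stays moved. The work goes in short steps, Python scripts to look and compute and a shell command to move; the robot and the scene stay as the last step left them, time stands still between calls to the robot, and variables do not carry over. Pictures are saved under pics/ and viewed, at most 14 in all, crops included, and the job is handed in when it is done.

```bash
mkdir -p pics; ls; python3 - <<'E'
from rig import r
import cv2,numpy as np
s=r.sense();print({k:np.round(v,3) for k,v in s.items()})
for n in("side","top"):
    p,d=r.snapshot(n);cv2.imwrite(f"pics/{n}0.png",p[...,::-1]);np.savez(f"/tmp/{n}0.npz",p=p,d=d)
    for t in("stage","carrier","pan","upper","lower","tag","study","bottle"):
        print(n,t,[(round(o["score"],2),np.round(o["location"],3).tolist()) for o in r.spot_point(n,t)][:5])
    c=r.get_calibration(n);print({k:np.round(v,3).tolist() for k,v in c.items()})
E
```

```text
pics
{'clock': np.float64(0.0), 'joint_positions': array([-1.192,  0.312,  0.014,  1.513, -0.004,  1.319, -0.027]), 'joint_velocities': array([-0.002,  0.001, -0.   , -0.001, -0.001, -0.001,  0.001]), 'tau': array([-0.0000e+00, -3.7991e+01,  1.4600e-01, -2.3059e+01,  1.2000e-02,
        1.4000e-02, -0.0000e+00]), 'tcp_pos': array([0.224, 0.501, 0.238]), 'ee_rot': array([-3.139,  0.   ,  2.721]), 'ft_force': array([ 0.191, -0.308, -0.669]), 'torque': array([0.026, 0.056, 0.006]), 'grasp_force': np.float64(0.0), 'grip_width': np.float64(0.085)}
side stage [(0.64, [0.533, 0.268, -0.003])]
side carrier [(0.83, [0.522, 0.009, 0.002])]
side pan [(0.68, [0.524, -0.271, -0.001])]
side upper [(0.84, [0.562, -0.332, 0.002])]
side lower [(0.67, [0.478, -0.205, 0.004])]
side tag [(0.76, [0.702, -0.32, -0.001]), (0.52, [0.459, -0.303, -0.0])]
side study [(0.86, [0.58, -0.236, 0.004])]
side bottle [(0.68, [0.775, 0.193, 0.003])]
{'intrinsics': [[436.869, 0.0, 282.562], [0.0, 436.869, 210.404], [0.0, 0.0, 1.0]], 'dist_coeffs': [0.037, 0.0, 0.0, 0.0, 0.0], 'rvec': [2.229, -0.46, 0.203], 'tvec': [-0.534, 0.172, 0.944]}
top stage [(0.72, [0.534, 0.268, -0.005])]
top carrier [(0.81, [0.525, 0.01, 0.002])]
top pan [(0.88, [0.52, -0.273, 0.001])]
top upper [(0.74, [0.56, -0.33, 0.006]), (0.71, [0.458, -0.304, 0.002]), (0.68, [0.362, -0.45, -0.001]), (0.34, [0.586, -0.237, 0.006])]
top lower [(0.76, [0.476, -0.21, -0.0])]
top tag [(0.46, [0.461, -0.304, 0.004]), (0.41, [0.707, -0.318, 0.002])]
top study [(0.67, [0.584, -0.24, 0.001])]
top bottle [(0.8, [0.779, 0.194, 0.003])]
{'intrinsics': [[503.512, 0.0, 273.167], [0.0, 503.512, 212.649], [0.0, 0.0, 1.0]], 'dist_coeffs': [-0.117, 0.0, 0.0, 0.0, 0.0], 'rvec': [2.216, -2.172, 0.088], 'tvec': [-0.08, 0.57, 1.428]}
```

View pics/top0.png

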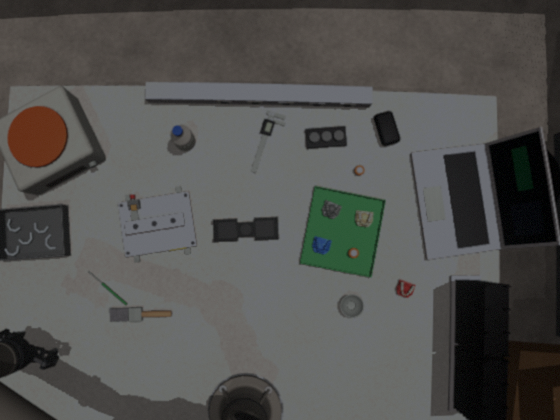

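View pics/side0.png

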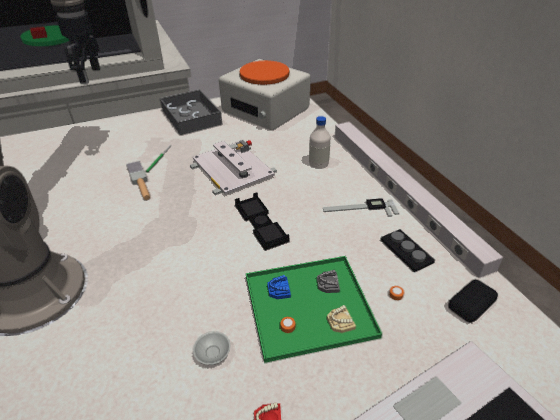

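```bash
cat > h.py <<'E'
from rig import r
import cv2,numpy as np
def deproj(n,d,mask):
    c=r.get_calibration(n);R=cv2.Rodrigues(np.array(c["rvec"]))[0]
    v,u=np.nonzero(mask&(d>0))
    q=cv2.undistortPoints(np.stack([u,v],1).astype(float)[:,None],np.array(c["intrinsics"]),np.array(c["dist_coeffs"]))[:,0]
    z=d[v,u];P=np.c_[q*z[:,None],z]
    return (P-np.array(c["tvec"]).ravel())@R
def look(things,save=None):
    out={}
    for n in("side","top"):
        p,d=r.snapshot(n)
        if save: cv2.imwrite(f"pics/{save}_{n}.png",p[...,::-1])
        for t in things:
            for o in r.cut_out(n,t)[:1]:
                out[n,t]=deproj(n,d,o["region"]),o["region"],o["score"]
        out[n]=p,d
    return out
E
python3 - <<'E'
from h import *
o=look(["carrier","stage","pan","upper","lower","tag","study"])
for k,v in o.items():
    if isinstance(k,tuple):
        P=v[0];z=P[:,2];m=P[(z>np.percentile(z,5))]
        rc=cv2.minAreaRect(P[:,:2].astype(np.float32)*1000)
        print(k,round(v[2],2),len(P),np.round(np.percentile(z,[5,50,95,99])*1e3,1),np.round(rc[0],1),np.round(rc[1],1),round(rc[2],1),"mean",np.round(P.mean(0)*1e3,1))
np.savez("/tmp/o.npz",**{"_".join(k):v[0] for k,v in o.items() if isinstance(k,tuple)})
p=o["top"][0];s=o["side"][0]
f=lambda a,k:cv2.resize(np.clip(a*1.7,0,255).astype(np.uint8)[...,::-1],None,fx=k,fy=k,interpolation=cv2.INTER_CUBIC)
A=f(p[185:275,300:390],4);B=f(p[180:260,110:290],4)
C=f(s[255:360,240:385],4.3);D=f(s[130:250,185:295],4.3)
cv2.imwrite("pics/a.png",np.vstack([np.hstack([A[:320],np.zeros((320,40,3),np.uint8)])[:, :400],np.zeros((0,400,3),np.uint8)])) 
h=np.zeros((600,800,3),np.uint8)
def put(im,x,y,w,hh):
    k=min(w/im.shape[1],hh/im.shape[0]);im=cv2.resize(im,None,fx=k,fy=k);h[y:y+im.shape[0],x:x+im.shape[1]]=im
put(A,0,0,290,290);put(B,295,0,505,290);put(C,0,300,400,300);put(D,420,300,380,300)
cv2.imwrite("pics/mix.png",h)
E
```

```text
('side', 'carrier') 0.6 1372 [ 5.5 11.6 15.1 23.2] [523.3   6.9] [ 67.6 190.6] 3.5 mean [522.3  -0.9  11.5]
('side', 'stage') 0.68 2644 [ 7.3 17.6 49.7 51. ] [537.7 280.1] [212.2 244. ] 9.9 mean [528.9 248.3  22.7]
('side', 'pan') 0.84 8146 [ 1.1  3.5 14.8 17.4] [ 526.  -274.1] [215.3 236.7] 79.7 mean [ 518.5 -282.7    4.6]
('side', 'upper') 0.94 400 [ 8.8 14.3 24.1 25. ] [ 362.1 -447.9] [31.8 43.5] 69.7 mean [ 363.2 -450.1   15.4]
('side', 'lower') 0.88 394 [ 9.2 15.  26.  27.4] [ 482.  -211.9] [49.5 44.8] 75.3 mean [ 480.9 -216.8   16.8]
('side', 'tag') 0.7 208 [ 5.5 16.7 19.2 20.1] [ 461.5 -301.7] [36.4 27.7] 66.3 mean [ 459.9 -306.9   15.1]
('side', 'study') 0.57 404 [ 6.  16.9 26.  27.5] [ 586.2 -233.8] [62.3 42.1] 66.0 mean [ 582.4 -244.1   16.9]
('top', 'carrier') 0.77 1399 [ 5.3 11.9 17.3 21.6] [523.6   7.3] [ 66.9 190.7] 3.0 mean [523.6   7.2  11.6]
('top', 'stage') 0.62 4284 [10.7 18.9 51.3 54.1] [532.5 269. ] [202.7 217. ] 11.1 mean [532.5 265.2  24.1]
('top', 'pan') 0.68 4874 [-2.4  3.  12.5 18.4] [ 523.5 -273.5] [215.4 235.4] 80.1 mean [ 520.4 -274.3    3.5]
('top', 'upper') 0.7 246 [ 7.7 17.  27.2 30.3] [ 560.7 -331.6] [52.1 44.4] 89.9 mean [ 561.2 -330.7   17.3]
('top', 'tag') 0.54 69 [12.7 17.5 23.2 23.8] [ 459.9 -300. ] [24.9 24.8] 61.4 mean [ 460.1 -300.    17.4]
('top', 'study') 0.71 244 [ 8.8 16.9 27.3 30.3] [ 583.6 -238. ] [52.7 43.2] 72.3 mean [ 584.6 -236.8   17.5]
```

View pics/mix.png

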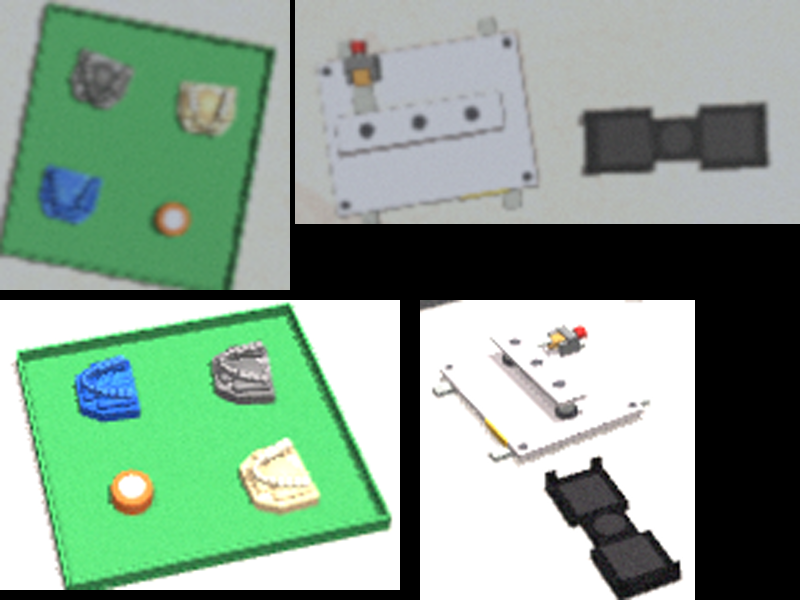

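```bash
cat >> h.py <<'E'
def plan(x,y,z,yaw,n=10):
    """rows to pose; yaw deg; shift assumed in axes before the row's turn"""
    s=r.sense();p=np.array(s["tcp_pos"]);y0=s["ee_rot"][2]
    dy=(np.radians(yaw)-y0+np.pi)%(2*np.pi)-np.pi;d=(np.array([x,y,z])-p)/n
    print("from",np.round(p,4),round(np.degrees(y0),1),"steps mm",np.round(d*1e3,1))
    for i in range(n):
        a=y0+dy*i/n
        print(*np.round([(d[0]*np.cos(a)+d[1]*np.sin(a))/.05,(d[0]*np.sin(a)-d[1]*np.cos(a))/.05,-d[2]/.05,-dy/n/.15],3))
E
python3 - <<'E'
from h import *
print(r.tcp_to_tips)
o=np.load("/tmp/o.npz")
R=lambda P:[np.round(v,1).tolist() for v in cv2.minAreaRect(P[:,:2].astype(np.float32)*1000)]
for n in("side","top"):
    P=o[n+"_stage"]
    pad=P[(P[:,2]>.045)&(P[:,2]<.056)&(np.abs(P[:,0]-.533)<.05)];print(n,"pad",len(pad),np.median(pad[:,2]),R(pad))
    pl=P[(P[:,2]>.014)&(P[:,2]<.022)];print(n,"plate",len(pl),np.median(pl[:,2]),R(pl))
    for k in("carrier","lower","upper","tag","study"):
        if n+"_"+k in o:
            P=o[n+"_"+k];print(n,k,R(P[P[:,2]>(.005)]))
plan(.5235,.007,.15,93.2)
E
```

```text
0.008
side pad 422 0.048961711148891085 [[533.5, 264.7], [37.7, 172.2], 10.7]
side plate 1707 0.017210195591992678 [[532.5, 262.9], [163.3, 211.7], 10.0]
side carrier [[523.3, 6.9], [67.6, 190.6], 3.5]
side lower [[481.1, -211.7], [49.5, 43.0], 75.3]
side upper [[362.2, -447.1], [30.9, 44.4], 74.3]
side tag [[460.3, -304.8], [29.9, 27.4], 66.3]
side study [[583.9, -238.9], [51.1, 42.1], 66.0]
top pad 730 0.04970833490426241 [[545.6, 269.3], [62.4, 171.5], 10.0]
top plate 2453 0.017868307445716873 [[529.9, 266.9], [172.7, 212.4], 10.3]
top carrier [[523.8, 7.3], [66.2, 190.5], 3.6]
top upper [[561.3, -331.1], [51.8, 44.0], 83.0]
top tag [[459.9, -300.0], [24.9, 24.8], 61.4]
top study [[583.6, -238.0], [52.7, 43.2], 72.3]
from [0.2246 0.502  0.2393] 155.9 steps mm [ 29.9 -49.5  -8.9]
-0.95 -0.66 0.179 0.729
-1.016 -0.552 0.179 0.729
-1.071 -0.438 0.179 0.729
-1.112 -0.318 0.179 0.729
-1.14 -0.195 0.179 0.729
-1.154 -0.069 0.179 0.729
-1.155 0.057 0.179 0.729
-1.142 0.183 0.179 0.729
-1.115 0.307 0.179 0.729
-1.075 0.427 0.179 0.729
```

```bash
python3 -m pendant '-0.63 -0.44 0.12 0.6 1; -0.67 -0.39 0.12 0.6 1; -0.71 -0.32 0.12 0.6 1; -0.73 -0.26 0.12 0.6 1; -0.75 -0.19 0.12 0.6 1; -0.76 -0.13 0.12 0.6 1; -0.77 -0.06 0.12 0.6 1; -0.77 0.01 0.12 0.6 1; -0.77 0.08 0.12 0.6 1; -0.76 0.15 0.12 0.6 0.5'
python3 -c "
from h import *
plan(.5235,.0071,.08,93.5,8)"
```

```text
clock: 2.95
tcp_pos: [0.4229, 0.1687, 0.1794]
ee_rot: [3.141, -0.0, 1.818]
ft_force: [0.2, 0.7, 0.7]
grip_width: 0.0698
grasp_force: 0.0
from [0.4229 0.1687 0.1794] 104.2 steps mm [ 12.6 -20.2 -12.4]
-0.453 0.145 0.248 0.155
-0.45 0.155 0.248 0.155
-0.446 0.166 0.248 0.155
-0.442 0.176 0.248 0.155
-0.438 0.186 0.248 0.155
-0.433 0.197 0.248 0.155
-0.429 0.207 0.248 0.155
-0.424 0.217 0.248 0.155
```

```bash
python3 -m pendant '-0.45 0.14 0.25 0.155 0.5; -0.45 0.15 0.25 0.155 0.5; -0.45 0.17 0.25 0.155 0.5; -0.44 0.18 0.25 0.155 0.5; -0.44 0.19 0.25 0.155 0.5; -0.43 0.20 0.25 0.155 0.5; -0.43 0.21 0.25 0.155 0.5; -0.42 0.22 0.25 0.155 0.5; 0 0 0 0 0.5; 0 0 0 0 0.5'
python3 - <<'E'
from h import *
p,d=r.snapshot("side");cv2.imwrite("pics/s1.png",cv2.resize(p[120:300,180:360,::-1],None,fx=3,fy=3))
plan(.5235,.0071,.012,93.5,5)
E
```

```text
clock: 4.2
tcp_pos: [0.5237, 0.0097, 0.0795]
ee_rot: [-3.141, -0.001, 1.636]
ft_force: [0.2, -0.2, -0.1]
grip_width: 0.0639
grasp_force: 0.0
from [0.5237 0.0101 0.0796] 93.8 steps mm [ -0.   -0.6 -13.5]
-0.012 -0.002 0.271 0.006
-0.012 -0.002 0.271 0.006
-0.012 -0.002 0.271 0.006
-0.012 -0.002 0.271 0.006
-0.012 -0.002 0.271 0.006
```

View pics/s1.png

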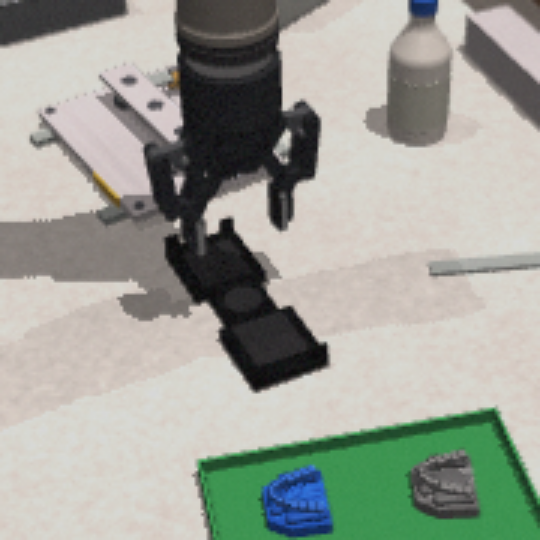

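```bash
python3 -m pendant '-0.01 0 0.3 0 0.5; -0.01 0 0.3 0 0.5; -0.01 0 0.3 0 0.5; -0.01 0 0.3 0.03 0.5; -0.01 0 0.16 0 0.5; 0 0 0 0 0.5; 0 0 0 0 -1; 0 0 0 0 -1; 0 0 0 0 -1; 0 0 0 0 -1'
```

```text
clock: 5.5
tcp_pos: [0.5249, 0.006, 0.0122]
ee_rot: [3.14, -0.0, 1.63]
ft_force: [-1.0, 0.0, 5.7]
grip_width: 0.0416
grasp_force: 61.6
```

```bash
python3 -m pendant '0 0 -0.3 0 -1; 0 0 -0.6 0 -1; 0 0 -0.6 0 -1; 0 0 -0.5 0 -1; 0.1 0 0 0 -1; 0.3 0 0 0 -1; 0.5 0 0 0 -1; 0.6 0 0 0 -1; 0.5 0 0 0 -1; 0.3 0 0 0 -1'
python3 - <<'E'
from h import *
plan(.5335,.265,.11,100.3,8)
p,d=r.snapshot("side");cv2.imwrite("pics/s2.png",cv2.resize(p[60:280,150:350,::-1],None,fx=2.7,fy=2.7))
E
```

```text
clock: 6.75
tcp_pos: [0.5153, 0.1239, 0.1096]
ee_rot: [-3.138, -0.0, 1.634]
ft_force: [-0.4, -0.0, -3.2]
grip_width: 0.0421
grasp_force: 61.2
from [0.5153 0.1239 0.1096] 93.6 steps mm [ 2.3 17.6  0.1]
0.349 0.068 -0.001 -0.097
0.348 0.073 -0.001 -0.097
0.347 0.078 -0.001 -0.097
0.346 0.083 -0.001 -0.097
0.345 0.088 -0.001 -0.097
0.343 0.093 -0.001 -0.097
0.342 0.098 -0.001 -0.097
0.34 0.103 -0.001 -0.097
```

View pics/s2.png

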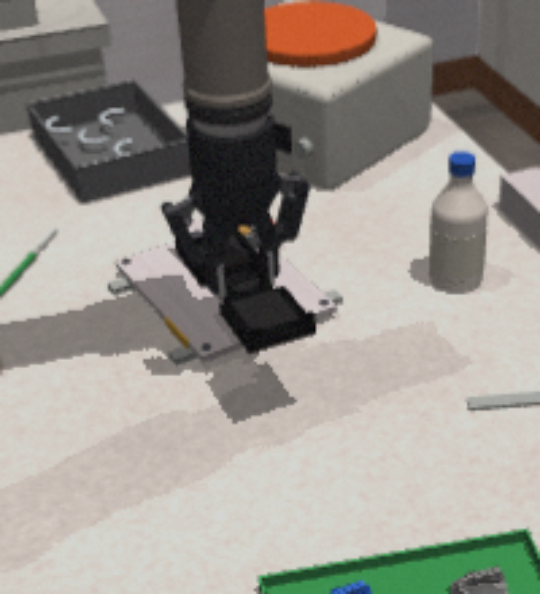

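```bash
python3 -m pendant '0.35 0.07 0 -0.1 -1; 0.35 0.07 0 -0.1 -1; 0.35 0.08 0 -0.1 -1; 0.35 0.08 0 -0.1 -1; 0.35 0.09 0 -0.1 -1; 0.34 0.09 0 -0.1 -1; 0.34 0.1 0 -0.1 -1; 0.34 0.1 0 -0.08 -1; 0 0 0 0 -1; 0 0 0 0 -1'
python3 - <<'E'
from h import *
o=look(["carrier"])
for k,v in o.items():
    if isinstance(k,tuple):
        P=v[0];P=P[(P[:,2]>.09)&(P[:,2]<.135)]
        print(k,v[2],len(P),np.percentile(P[:,2],[5,50,95]),np.round(P.min(0),3),np.round(P.max(0),3),cv2.minAreaRect(P[:,:2].astype(np.float32)*1000))
plan(.5335,.265,.064,100.3,5)
E
```

```text
clock: 8.05
tcp_pos: [0.5356, 0.2615, 0.1112]
ee_rot: [-3.141, 0.001, 1.747]
ft_force: [-0.3, -0.6, -1.2]
grip_width: 0.0422
grasp_force: 61.2
('side', 'carrier') 0.83 667 [0.10392045 0.10994128 0.11344951] [0.487 0.162 0.099] [0.578 0.351 0.13 ] ((534.7012329101562, 261.04705810546875), (67.44779968261719, 191.80841064453125), 9.88411808013916)
from [0.5357 0.2613 0.1114] 100.0 steps mm [-0.4  0.7 -9.5]
0.016 -0.006 0.19 -0.006
0.016 -0.006 0.19 -0.006
0.016 -0.006 0.19 -0.006
0.016 -0.006 0.19 -0.006
0.016 -0.006 0.19 -0.006
```

```bash
python3 -m pendant '0.02 0 0.15 -0.03 -1; 0.02 -0.01 0.25 0 -1; 0.02 0 0.25 0 -1; 0.02 0 0.18 0 -1; 0 0 0.06 0 -1; 0 0 0.02 0 -1; 0 0 0.02 0 -1; 0 0 0.02 0 -1; 0 0 0 0 -1; 0 0 0 0 -1'
```

```text
clock: 9.5
tcp_pos: [0.5344, 0.2664, 0.064]
ee_rot: [3.141, -0.0, 1.752]
ft_force: [0.2, -0.2, -1.0]
grip_width: 0.0419
grasp_force: 61.2
```

```bash
python3 - <<'E'
from h import *
o=look(["carrier","stage"])
for k,v in o.items():
    if isinstance(k,tuple):
        P=v[0];P=P[(P[:,2]>.045)&(P[:,2]<.08)] if k[1]=="carrier" else P[(P[:,2]>.014)&(P[:,2]<.022)]
        print(k,v[2],len(P),np.percentile(P[:,2],[5,50,95]),cv2.minAreaRect(P[:,:2].astype(np.float32)*1000))
print(r.sense()["ft_force"],r.sense()["tcp_pos"])
E
```

```text
('side', 'carrier') 0.75 655 [0.05581389 0.06284778 0.06723379] ((533.4906616210938, 265.6394958496094), (68.02510833740234, 188.90208435058594), 10.78113842010498)
('side', 'stage') 0.69 1438 [0.01484011 0.01721423 0.01979204] ((532.284912109375, 262.7601318359375), (163.15489196777344, 211.611328125), 10.340950012207031)
('top', 'carrier') 0.62 657 [0.05844543 0.06386534 0.06939539] ((542.89794921875, 219.00497436523438), (65.90412139892578, 86.37116241455078), 9.654997825622559)
('top', 'stage') 0.61 1272 [0.01454746 0.01783302 0.02125412] ((537.0802612304688, 239.22303771972656), (175.63182067871094, 168.98489379882812), 3.848186492919922)
[-0.06357789 -1.3025819  -1.34594691] [0.53431074 0.26635897 0.0638301 ]
```

```bash
python3 -m pendant '-0.03 0 0 0 -1; 0 0 0.01 0 -1; 0 0 0.01 0 -1; 0 0 0.01 0 -1; 0 0 0.01 0 -1; 0 0 0 0 -1; 0 0 0 0 -1; 0 0 0 0 -1; 0 0 0 0 -1; 0 0 0 0 -1'
```

```text
clock: 11.05
tcp_pos: [0.5346, 0.2649, 0.0619]
ee_rot: [3.142, -0.0, 1.752]
ft_force: [-1.5, -0.9, 3.5]
grip_width: 0.0418
grasp_force: 61.8
```

```bash
python3 -m pendant '0 0 0.04 0 -1; 0 0 0.04 0 -1; 0 0 0.04 0 -1; 0 0 0.04 0 -1; 0 0 0.04 0 -1; 0 0 0.04 0 -1; 0 0 0.02 0 -1; 0 0 0 0 -1; 0 0 0 0 -1; 0 0 0 0 -1'
```

```text
clock: 12.3
tcp_pos: [0.5346, 0.2649, 0.0494]
ee_rot: [3.141, -0.0, 1.752]
ft_force: [-3.0, -0.7, 7.8]
grip_width: 0.0417
grasp_force: 62.2
```

```bash
python3 -m pendant '0 0 0.03 0 -1; 0 0 0.03 0 -1; 0 0 0 0 -1; 0 0 0 0 -1; 0 0 0 0 -1; 0 0 0 0 -1; 0 0 0 0 -1; 0 0 0 0 -1; 0 0 0 0 -1; 0 0 0 0 -1'
```

```text
clock: 13.55
tcp_pos: [0.5346, 0.2649, 0.047]
ee_rot: [3.141, -0.001, 1.752]
ft_force: [-4.1, -1.9, 10.2]
grip_width: 0.042
grasp_force: 62.5
```

```bash
python3 -m pendant '0 0 0.02 0 -1; 0 0 0 0 -1; 0 0 0 0 -1; 0 0 -0.02 0 -1; 0 0 -0.02 0 -1; 0 0 0 0 -1; 0 0 0 0 -1; 0 0 0 0 -1; 0 0 0 0 -1; 0 0 0 0 -1'
```

```text
clock: 14.8
tcp_pos: [0.5346, 0.2649, 0.0479]
ee_rot: [3.141, -0.0, 1.752]
ft_force: [-3.7, -0.4, 9.9]
grip_width: 0.042
grasp_force: 62.4
```

```bash
python3 -m pendant '0 0 -0.02 0 -1; 0 0 0 0 -1; 0 0 -0.01 0 -1; 0 0 0 0 -1; 0 0 0 0 -1; 0 0 0 0 -1; 0 0 0 0 -1; 0 0 0 0 -1; 0 0 0 0 -1; 0 0 0 0 -1'
```

```text
clock: 16.05
tcp_pos: [0.5346, 0.2649, 0.0493]
ee_rot: [3.141, -0.0, 1.752]
ft_force: [-4.5, -1.5, 8.2]
grip_width: 0.042
grasp_force: 62.4
```

```bash
python3 -m pendant '0 0 -0.02 0 -1; 0 0 0 0 -1; 0 0 -0.01 0 -1; 0 0 0 0 -1; 0 0 0 0 -1; 0 0 0 0 -1; 0 0 0 0 -1; 0 0 0 0 -1; 0 0 0 0 -1; 0 0 0 0 -1'
```

```text
clock: 17.3
tcp_pos: [0.5346, 0.2649, 0.0497]
ee_rot: [3.141, -0.0, 1.752]
ft_force: [-1.1, 0.9, 1.6]
grip_width: 0.0417
grasp_force: 61.6
```

```bash
python3 -m pendant '0 0 0 0 0.5; 0 0 0 0 0.5; 0 0 0 0 0.5; 0 0 -0.3 0 0.5; 0 0 -0.6 0 0.5; 0 0 -0.8 0 0.5; -1 0 -0.8 0 0.5; -1 0 0 0.3 0.5; -1 0 0 0.3 0.5; -1 0 0 0.3 0.5'
python3 - <<'E'
from h import *
o=look(["carrier","stage"])
for k,v in o.items():
    if isinstance(k,tuple):
        P=v[0];P=P[(P[:,2]>.035)&(P[:,2]<.08)] if k[1]=="carrier" else P[(P[:,2]>.014)&(P[:,2]<.022)]
        print(k,v[2],len(P),np.percentile(P[:,2],[5,50,95]),cv2.minAreaRect(P[:,:2].astype(np.float32)*1000))
p=o["side"][0];t=o["top"][0]
a=cv2.resize(p[100:220,170:300],(540,500));b=cv2.resize(t[180:265,110:210],(260,220))
im=np.zeros((500,800,3),np.uint8);im[:,:540]=a;im[:220,540:]=b
cv2.imwrite("pics/s3.png",im[...,::-1])
E
```

```text
clock: 18.55
tcp_pos: [0.5643, 0.0667, 0.1754]
ee_rot: [3.139, -0.0, 1.615]
ft_force: [1.2, 0.4, -0.2]
grip_width: 0.0643
grasp_force: 0.0
('side', 'carrier') 0.57 913 [0.04078178 0.04851533 0.0521337 ] ((533.8536987304688, 265.2273864746094), (67.94920349121094, 191.52383422851562), 10.75526237487793)
('side', 'stage') 0.81 1363 [0.0148034  0.01720113 0.01955073] ((533.326171875, 263.29827880859375), (163.0944366455078, 212.2886962890625), 10.092191696166992)
('top', 'carrier') 0.89 1224 [0.04422273 0.04941902 0.05509339] ((531.2229614257812, 280.20281982421875), (67.44001770019531, 168.05751037597656), 10.346331596374512)
('top', 'stage') 0.58 1402 [0.01468301 0.01796878 0.02133272] ((530.1026611328125, 283.60516357421875), (161.7030487060547, 177.75253295898438), 10.185626983642578)
```

View pics/s3.png

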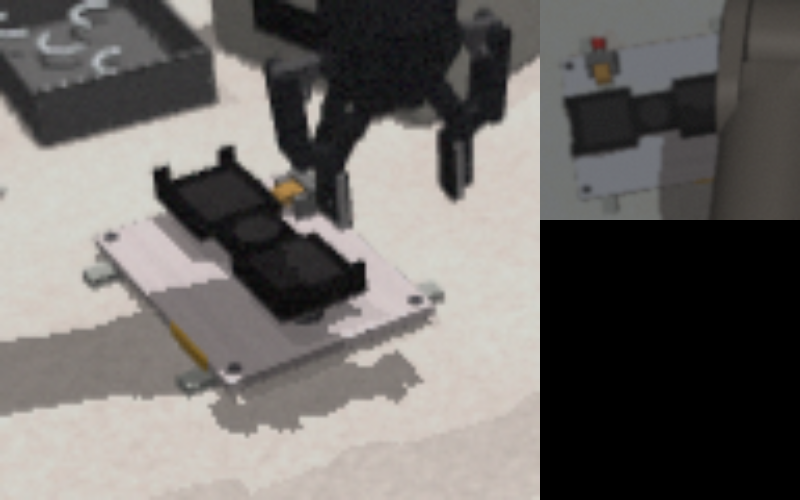

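```bash
python3 - <<'E'
from h import *
from scipy.optimize import minimize
hexa=np.array([[22,25],[22,-25],[-2,-25],[-22,-15],[-22,15],[-2,25]],float)
exp={"upper":(.561,-.331),"lower":(.479,-.211),"tag":(.46,-.302)}
for n in("side","top"):
    p,d=r.snapshot(n)
    for t,e in exp.items():
        for o in r.cut_out(n,t):
            P=deproj(n,d,o["region"]);c=np.median(P[:,:2],0)
            if np.hypot(*(c-e))<.03:
                P=P[(P[:,2]>.007)&(P[:,2]<.03)&(np.hypot(*(P[:,:2]-c).T)<.045)]
                q=P[:,:2]*1000;rc=cv2.minAreaRect(q.astype(np.float32))
                out=[]
                for a in range(-40,41):   # extents along candidate axes
                    A=np.radians(a);u=q@[np.cos(A),np.sin(A)];w=q@[-np.sin(A),np.cos(A)]
                    U=np.percentile(u,[1,99]);W=np.percentile(w,[1,99]);out.append(((U[1]-U[0])*(W[1]-W[0]),a,U[1]-U[0],W[1]-W[0],U.mean(),W.mean()))
                b=min(out);A=np.radians(b[1]);cx=b[4]*np.cos(A)-b[5]*np.sin(A);cy=b[4]*np.sin(A)+b[5]*np.cos(A)
                print(n,t,round(o["score"],2),len(q),"rect",np.round(rc[0],1),np.round(rc[1],1),round(rc[2]),"fit",b[1],np.round(b[2:4],1),np.round([cx,cy],1),"z",np.round(np.percentile(P[:,2],[2,98])*1e3,1))
plan(.480,-.211,.09,75,10)
E
```

```text
side upper 0.7 487 rect [ 560.6 -334.7] [51.2 45. ] 84 fit -6 [43.4 45.3] [ 560.4 -336.2] z [ 8.4 27.1]
side lower 0.89 400 rect [ 480.3 -211.8] [50.6 43.8] 76 fit -15 [43.1 44.9] [ 480.2 -213.3] z [ 8.6 27. ]
side tag 0.78 183 rect [ 461.4 -305.7] [29.5 27. ] 41 fit 34 [27.9 26.2] [ 461.5 -305.6] z [ 8.  20.2]
top upper 0.71 229 rect [ 560.6 -331.2] [51.2 43.5] 83 fit -14 [41.3 49.4] [ 560.5 -329.8] z [ 8.8 28.2]
top lower 0.54 226 rect [ 480.5 -209.7] [49.4 44. ] 76 fit -9 [42.9 46.6] [ 480.7 -209.4] z [ 8.8 27.5]
top tag 0.63 75 rect [ 460.2 -300.5] [26.7 25.4] 50 fit -32 [24.4 25.9] [ 460.3 -300.6] z [ 8. 22.]
from [0.5636 0.0689 0.1738] 92.7 steps mm [ -8.4 -28.   -8.4]
-0.551 -0.193 0.168 0.206
-0.557 -0.176 0.168 0.206
-0.562 -0.159 0.168 0.206
-0.567 -0.142 0.168 0.206
-0.571 -0.124 0.168 0.206
-0.574 -0.106 0.168 0.206
-0.577 -0.088 0.168 0.206
-0.58 -0.071 0.168 0.206
-0.582 -0.053 0.168 0.206
-0.583 -0.035 0.168 0.206
```

```bash
python3 -m pendant '-0.55 -0.19 0.15 0.2 0.5; -0.56 -0.18 0.15 0.2 0.5; -0.56 -0.16 0.15 0.2 0.5; -0.57 -0.14 0.15 0.2 0.5; -0.57 -0.12 0.15 0.2 0.5; -0.57 -0.11 0.17 0.2 0.5; -0.58 -0.09 0.17 0.2 0.5; -0.58 -0.07 0.17 0.2 0.5; -0.58 -0.05 0.17 0.2 0.5; -0.58 -0.04 0.17 0.2 0.5'
python3 -c "
from h import *
plan(.4804,-.211,.05,75.5,4)"
```

```text
clock: 20.5
tcp_pos: [0.4803, -0.2128, 0.0935]
ee_rot: [3.141, -0.0, 1.315]
ft_force: [0.2, -0.6, 0.6]
grip_width: 0.064
grasp_force: 0.0
from [ 0.4803 -0.2128  0.0935] 75.4 steps mm [  0.    0.5 -10.9]
0.009 -0.002 0.218 -0.004
0.009 -0.002 0.218 -0.004
0.009 -0.002 0.218 -0.004
0.009 -0.002 0.218 -0.004
```

```bash
python3 -m pendant '0.02 0 0.4 0 0.5; 0.02 0 0.4 0 0.5; 0 0 0.35 0 0.5; 0 0 0.25 0 0.5; 0 0 0.15 0 0.5; 0 0 0.04 0 0.5; 0 0 0 0 0.5; 0 0 0 0 -1; 0 0 0 0 -1; 0 0 0 0 -1'
python3 -m pendant '0 0 0 0 -1; 0 0 -0.2 0 -1; 0 0 -0.4 0 -1; 0 0 -0.6 0 -1; 0 0 -0.6 0 -1; 0 0 -0.4 0 -1; 0 0 0 0 -1; 0 0 0 0 -1; 0 0 0 0 -1; 0 0 0 0 -1'
python3 - <<'E'
from h import *
p,d=r.snapshot("side");cv2.imwrite("pics/s4.png",cv2.resize(p[180:350,220:370,::-1],(530,600)))
E
```

```text
clock: 21.75
tcp_pos: [0.482, -0.2099, 0.0154]
ee_rot: [3.14, -0.0, 1.317]
ft_force: [-1.0, 1.1, 5.7]
grip_width: 0.0415
grasp_force: 60.3
clock: 23.0
tcp_pos: [0.4807, -0.2094, 0.1235]
ee_rot: [-3.14, 0.0, 1.317]
ft_force: [0.4, -0.1, -0.9]
grip_width: 0.0415
grasp_force: 60.7
```

View pics/s4.png

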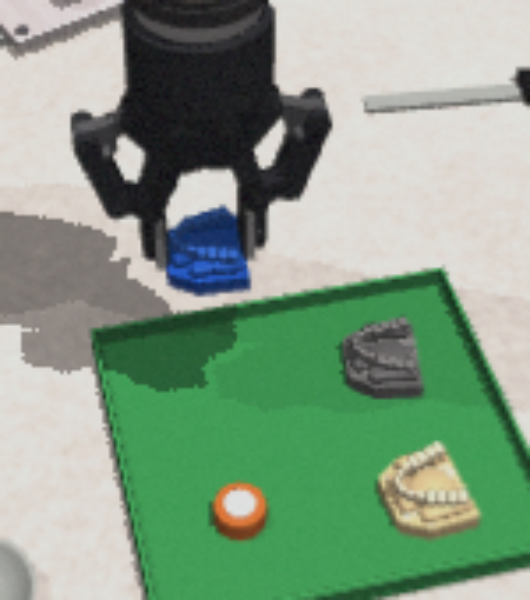

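```bash
python3 -c "
from h import *
plan(.544,.212,.115,100.4,12)"
```

```text
from [ 0.4809 -0.2095  0.1237] 75.4 steps mm [ 5.3 35.1 -0.7]
0.706 -0.075 0.014 -0.242
0.709 -0.049 0.014 -0.242
0.71 -0.023 0.014 -0.242
0.71 0.002 0.014 -0.242
0.71 0.028 0.014 -0.242
0.708 0.054 0.014 -0.242
0.706 0.08 0.014 -0.242
0.702 0.105 0.014 -0.242
0.698 0.131 0.014 -0.242
0.693 0.156 0.014 -0.242
0.687 0.181 0.014 -0.242
0.68 0.206 0.014 -0.242
```

```bash
python3 -m pendant '0.5 -0.05 0.02 -0.25 -1; 0.7 -0.05 0.02 -0.25 -1; 0.71 -0.02 0.02 -0.25 -1; 0.71 0 0.02 -0.25 -1; 0.71 0.03 0.02 -0.25 -1; 0.71 0.05 0.02 -0.25 -1; 0.71 0.08 0 -0.25 -1; 0.7 0.1 0 -0.25 -1; 0.7 0.13 0 -0.25 -1; 0.6 0.14 0 -0.25 -1'
python3 -c "
from h import *
plan(.544,.212,.105,100.4,5)"
```

```text
clock: 24.3
tcp_pos: [0.5297, 0.1284, 0.1181]
ee_rot: [-3.141, -0.0, 1.694]
ft_force: [0.9, -0.1, -1.1]
grip_width: 0.0414
grasp_force: 60.7
from [0.5297 0.1284 0.1181] 97.1 steps mm [ 2.9 16.7 -2.6]
0.325 0.098 0.052 -0.078
0.324 0.102 0.052 -0.078
0.323 0.106 0.052 -0.078
0.321 0.109 0.052 -0.078
0.32 0.113 0.052 -0.078
```

```bash
python3 -m pendant '0.33 0.1 0.05 -0.08 -1; 0.33 0.1 0.05 -0.08 -1; 0.33 0.11 0.05 -0.08 -1; 0.32 0.11 0.05 -0.08 -1; 0.32 0.11 0.05 -0.08 -1; 0 0 0 0 -1; 0 0 0 0 -1; 0 0 0 0 -1; 0 0 0 0 -1; 0 0 0 0 -1'
cat >> h.py <<'E'
def held(t,e,zlo=None):
    """where a held model/tag is, both views, against TCP"""
    s=r.sense();print("tcp",np.round(s["tcp_pos"],4),round(np.degrees(s["ee_rot"][2]),2))
    for n in("side","top"):
        p,d=r.snapshot(n)
        for o in r.cut_out(n,t):
            P=deproj(n,d,o["region"]);c=np.median(P[:,:2],0)
            if np.hypot(*(c-e))<.05:
                zz=P[:,2];z=np.median(zz);P=P[(abs(zz-z)<.02)&(np.hypot(*(P[:,:2]-c).T)<.045)]
                A=s["ee_rot"][2];q=(P[:,:2]-e)*1e3;u=np.percentile(q@[np.cos(A),np.sin(A)],[1,99]);w=np.percentile(q@[np.sin(A),-np.cos(A)],[1,99])
                rc=cv2.minAreaRect(P[:,:2].astype(np.float32)*1e3)
                print(n,t,round(o["score"],2),len(P),"rect",np.round(rc[0],1),np.round(rc[1],1),round(rc[2],1),"toolx ext",np.round(u,1),"tooly ext",np.round(w,1),"z",np.round(np.percentile(P[:,2],[2,50,98])*1e3,1))
E
python3 -c "
from h import *
held('lower',np.array([.544,.212]))"
```

```text
clock: 25.55
tcp_pos: [0.5442, 0.2109, 0.106]
ee_rot: [3.142, 0.0, 1.751]
ft_force: [0.8, 0.2, -0.3]
grip_width: 0.0412
grasp_force: 60.7
tcp [0.5442 0.2109 0.106 ] 100.34
side lower 0.71 191 rect [544.5 203.7] [43.8 47.5] 10.5 toolx ext [-30.   15.1] tooly ext [-21.4  20.7] z [ 93.8 105.2 116.2]
top lower 0.47 68 rect [544.4 192.3] [11.5 41.4] 81.8 toolx ext [-25.4  -9.1] tooly ext [-22.   17.2] z [ 94.3 105.7 118.3]
```

```bash
python3 - <<'E'
from h import *
p,d=r.snapshot("side");t,_=r.snapshot("top")
a=cv2.resize(p[90:220,180:310],(520,520),interpolation=cv2.INTER_CUBIC);b=cv2.resize(t[190:270,120:220],(280,224),interpolation=cv2.INTER_CUBIC)
im=np.zeros((520,800,3),np.uint8);im[:,:520]=a;im[:224,520:]=b
cv2.imwrite("pics/s5.png",im[...,::-1])
c=r.get_calibration("side");K=np.array(c["intrinsics"])
tc=r.sense()["tcp_pos"];yaw=r.sense()["ee_rot"][2]-np.pi/2
X=np.array([[22,25],[22,-25],[-22,-15],[-22,15]])/1e3
W=np.c_[X@np.array([[np.cos(yaw),np.sin(yaw)],[-np.sin(yaw),np.cos(yaw)]]),np.zeros(4)]+tc-[0,0,.0124]
q=cv2.projectPoints(W,np.array(c["rvec"]),np.array(c["tvec"]),K,np.array(c["dist_coeffs"]))[0][:,0]
print(q.round(1),((q-[180,90])*4).round())
E
```

```text
[[242.1 143.8]
 [251.2 151.8]
 [235.2 155.1]
 [229.9 150.1]] [[248. 215.]
 [285. 247.]
 [221. 260.]
 [199. 241.]]
```

View pics/s5.png

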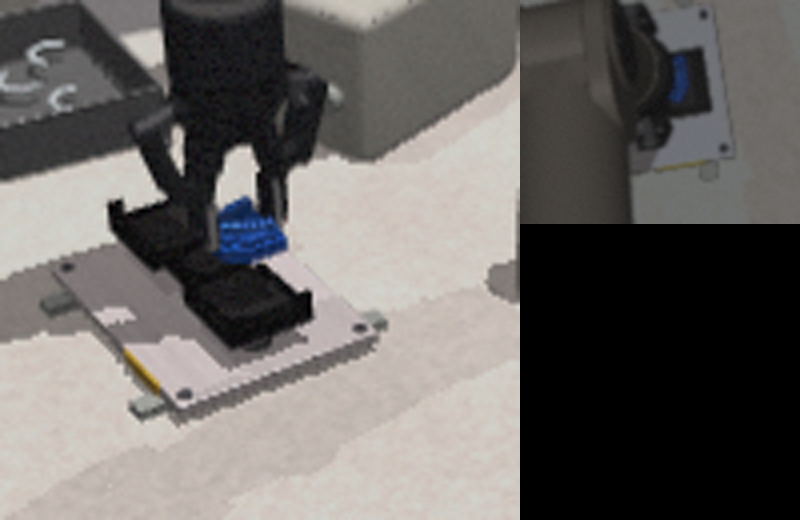

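```bash
python3 -m pendant '0.02 0 0.15 0 -1; 0.02 0 0.25 0 -1; 0 0 0.2 0 -1; 0 0 0.15 0 -1; 0 0 0.07 0 -1; 0 0 0.02 0 -1; 0 0 0.02 0 -1; 0 0 0 0 -1; 0 0 0 0 -1; 0 0 0 0 -1'
```

```text
clock: 27.1
tcp_pos: [0.5439, 0.2133, 0.063]
ee_rot: [3.141, -0.0, 1.752]
ft_force: [0.6, 0.3, 0.2]
grip_width: 0.0417
grasp_force: 60.7
```

```bash
python3 -m pendant '0 0 0.01 0 -1; 0 0 0 0 -1; 0 0 0.01 0 -1; 0 0 0 0 -1; 0 0 0.01 0 -1; 0 0 0 0 -1; 0 0 0 0 -1; 0 0 0 0 -1; 0 0 0 0 -1; 0 0 0 0 -1'
```

```text
clock: 28.35
tcp_pos: [0.5438, 0.2132, 0.0616]
ee_rot: [3.141, -0.0, 1.752]
ft_force: [-0.9, -0.8, 5.4]
grip_width: 0.0414
grasp_force: 61.4
```

```bash
python3 -m pendant '0 0 0 0 0.2; 0 0 0 0 0.4; 0 0 0 0 0.4; 0 0 -0.2 0 0.4; 0 0 -0.5 0 0.4; 0 0 -0.8 0 0.5; -0.5 0 -0.6 0.2 0.5; -1 0 0 0.2 0.5; -1 0 0 0.2 0.5; -1 0 0 0.2 0.5'
python3 -c "
from h import *
held('lower',np.array([.544,.212]))
print([(o['score'],o['location']) for n in ('side','top') for o in r.spot_point(n,'lower')])
plan(.561,-.3315,.09,84.,12)"
```

```text
clock: 29.6
tcp_pos: [0.5669, 0.0383, 0.1674]
ee_rot: [3.14, -0.0, 1.631]
ft_force: [0.8, 0.7, 0.2]
grip_width: 0.0635
grasp_force: 0.0
tcp [0.5669 0.0383 0.1674] 93.46
side lower 0.78 208 rect [543.6 208.8] [43.1 45.1] 7.2 toolx ext [-25.1  18.2] tooly ext [-22.   20.4] z [49.5 62.3 72.8]
top lower 0.73 249 rect [543.9 212.2] [42.4 47.2] 2.7 toolx ext [-22.8  22.7] tooly ext [-21.1  20.8] z [53.6 62.4 75.8]
[(0.7, [0.5448, 0.2181, 0.0519]), (0.55, [0.5398, 0.214, 0.0451])]
from [0.5665 0.0416 0.1666] 93.6 steps mm [ -0.5 -31.1  -6.4]
-0.62 -0.048 0.128 0.093
-0.621 -0.04 0.128 0.093
-0.621 -0.031 0.128 0.093
-0.621 -0.022 0.128 0.093
-0.622 -0.014 0.128 0.093
-0.622 -0.005 0.128 0.093
-0.622 0.004 0.128 0.093
-0.622 0.012 0.128 0.093
-0.621 0.021 0.128 0.093
-0.621 0.03 0.128 0.093
-0.621 0.039 0.128 0.093
-0.62 0.047 0.128 0.093
```

```bash
python3 -m pendant '-0.75 -0.05 0.1 0.1 0.5; -0.75 -0.04 0.1 0.1 0.5; -0.75 -0.03 0.1 0.1 0.5; -0.75 -0.02 0.1 0.1 0.5; -0.75 0 0.16 0.12 0.5; -0.75 0 0.2 0.12 0.5; -0.75 0.01 0.2 0.12 0.5; -0.75 0.03 0.2 0.12 0.5; -0.75 0.04 0.2 0.12 0.5; -0.7 0.05 0.2 0.12 0.5'
python3 -c "
from h import *
plan(.5608,-.3312,.05,84.,4)"
```

```text
clock: 31.15
tcp_pos: [0.5635, -0.3318, 0.0878]
ee_rot: [3.141, -0.001, 1.467]
ft_force: [0.8, -0.2, 0.5]
grip_width: 0.064
grasp_force: 0.0
from [ 0.5635 -0.3318  0.0878] 84.1 steps mm [-0.7  0.2 -9.4]
0.002 -0.014 0.189 0.002
0.002 -0.014 0.189 0.002
0.002 -0.014 0.189 0.002
0.002 -0.014 0.189 0.002
```

```bash
python3 -m pendant '0.01 -0.03 0.4 0 0.5; 0 -0.02 0.4 0 0.5; 0 0 0.3 0 0.5; 0 0 0.2 0 0.5; 0 0 0.13 0 0.5; 0 0 0.04 0 0.5; 0 0 0 0 0.5; 0 0 0 0 -1; 0 0 0 0 -1; 0 0 0 0 -1'
python3 -m pendant '0 0 0 0 -1; 0 0 -0.2 0 -1; 0 0 -0.4 0 -1; 0 0 -0.6 0 -1; 0 0 -0.6 0 -1; 0 0 -0.4 0 -1; 0.3 0 0 0 -1; 0.5 0 0 0 -1; 0.6 0 0 0 -1; 0.6 0 0 0 -1'
python3 -c "
from h import *
plan(.5244,.3185,.115,100.4,14)"
```

```text
clock: 32.4
tcp_pos: [0.5602, -0.3329, 0.016]
ee_rot: [3.14, 0.001, 1.464]
ft_force: [-0.1, 0.8, 5.8]
grip_width: 0.0417
grasp_force: 61.0
clock: 33.65
tcp_pos: [0.5698, -0.2299, 0.1237]
ee_rot: [-3.14, -0.002, 1.465]
ft_force: [0.9, -0.2, -1.0]
grip_width: 0.0413
grasp_force: 60.7
from [ 0.5698 -0.2299  0.1237] 83.9 steps mm [-3.2 39.2 -0.6]
0.772 -0.147 0.012 -0.137
0.775 -0.131 0.012 -0.137
0.778 -0.115 0.012 -0.137
0.78 -0.099 0.012 -0.137
0.782 -0.083 0.012 -0.137
0.783 -0.067 0.012 -0.137
0.784 -0.051 0.012 -0.137
0.785 -0.035 0.012 -0.137
0.786 -0.019 0.012 -0.137
0.786 -0.003 0.012 -0.137
0.786 0.013 0.012 -0.137
0.786 0.029 0.012 -0.137
0.785 0.045 0.012 -0.137
0.784 0.062 0.012 -0.137
```

```bash
python3 -m pendant '0.77 -0.15 0 -0.14 -1; 0.77 -0.13 0 -0.14 -1; 0.78 -0.11 0 -0.14 -1; 0.78 -0.1 0 -0.14 -1; 0.78 -0.08 0 -0.14 -1; 0.78 -0.07 0 -0.14 -1; 0.78 -0.05 0 -0.14 -1; 0.78 -0.03 0 -0.14 -1; 0.78 -0.02 0 -0.14 -1; 0.75 0 0 -0.14 -1'
python3 -c "
from h import *
plan(.5244,.3185,.11,100.4,5)"
```

```text
clock: 34.9
tcp_pos: [0.5362, 0.1584, 0.1239]
ee_rot: [-3.139, -0.001, 1.676]
ft_force: [0.6, -0.0, -0.5]
grip_width: 0.0413
grasp_force: 60.7
from [0.5362 0.1584 0.1239] 96.0 steps mm [-2.4 32.  -2.8]
0.642 0.02 0.056 -0.101
0.641 0.03 0.056 -0.101
0.641 0.04 0.056 -0.101
0.64 0.05 0.056 -0.101
0.639 0.059 0.056 -0.101
```

```bash
python3 -m pendant '0.64 0.02 0.04 -0.1 -1; 0.64 0.03 0.04 -0.1 -1; 0.64 0.04 0.04 -0.1 -1; 0.64 0.05 0.07 -0.1 -1; 0.64 0.06 0.07 -0.1 -1; 0 0 0 0 -1; 0 0 0 0 -1; 0 0 0 0 -1; 0 0 0 0 -1; 0 0 0 0 -1'
cat >> h.py <<'E'
def crop(name,zoff):
    p,d=r.snapshot("side");S=5;x0,y0=180,90
    im=cv2.resize(p[y0:y0+110,x0:x0+120],None,fx=S,fy=S,interpolation=cv2.INTER_CUBIC)[...,::-1].copy()
    c=r.get_calibration("side");s=r.sense();yaw=s["ee_rot"][2]-np.pi/2
    X=np.array([[22,25],[22,-25],[-22,-15],[-22,15]])/1e3
    W=np.c_[X@np.array([[np.cos(yaw),np.sin(yaw)],[-np.sin(yaw),np.cos(yaw)]]),np.zeros(4)]+s["tcp_pos"]-[0,0,zoff]
    q=cv2.projectPoints(W,np.array(c["rvec"]),np.array(c["tvec"]),np.array(c["intrinsics"]),np.array(c["dist_coeffs"]))[0][:,0]
    cv2.polylines(im,[((q-[x0-.5,y0-.5])*S).astype(int)],True,(0,0,255),1);cv2.imwrite(name,im)
E
python3 -c "
from h import *
held('upper',np.array([.5244,.3185]));crop('pics/s6.png',.013)
plan(.5244,.3185,.064,100.4,5)"
```

```text
clock: 36.15
tcp_pos: [0.5272, 0.3151, 0.112]
ee_rot: [3.141, 0.0, 1.748]
ft_force: [0.2, -0.7, -0.7]
grip_width: 0.0412
grasp_force: 60.7
tcp [0.5272 0.3151 0.112 ] 100.14
side upper 0.52 178 rect [527.4 310.4] [43.6 50.6] 6.0 toolx ext [-33.8  12.2] tooly ext [-19.2  22.2] z [ 98.9 111.3 121.2]
top upper 0.59 115 rect [529.7 300.3] [37.8 22.3] 4.0 toolx ext [-29.7  -7.6] tooly ext [-16.6  20.4] z [103.5 114.6 124.7]
from [0.5269 0.3157 0.1119] 100.2 steps mm [-0.5  0.6 -9.6]
0.013 -0.008 0.192 -0.005
0.013 -0.008 0.192 -0.005
0.013 -0.008 0.192 -0.005
0.013 -0.008 0.192 -0.005
0.013 -0.008 0.192 -0.005
```

View pics/s6.png

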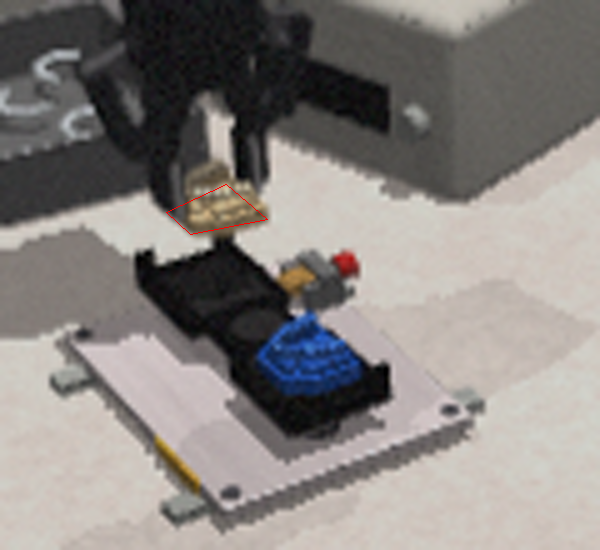

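```bash
python3 -m pendant '0.03 -0.02 0.15 -0.03 -1; 0.03 -0.02 0.25 0 -1; 0 0 0.25 0 -1; 0 0 0.15 0 -1; 0 0 0.08 0 -1; 0 0 0.04 0 -1; 0 0 0.02 0 -1; 0 0 0 0 -1; 0 0 0 0 -1; 0 0 0 0 -1'
```

```text
clock: 37.65
tcp_pos: [0.5245, 0.3184, 0.0651]
ee_rot: [3.141, -0.0, 1.753]
ft_force: [0.1, 0.3, -0.4]
grip_width: 0.0412
grasp_force: 60.7
```

```bash
python3 -m pendant '0 0 0.01 0 -1; 0 0 0.01 0 -1; 0 0 0.01 0 -1; 0 0 0 0 -1; 0 0 0.01 0 -1; 0 0 0 0 -1; 0 0 0 0 -1; 0 0 0 0 -1; 0 0 0 0 -1; 0 0 0 0 -1'
```

```text
clock: 38.9
tcp_pos: [0.5244, 0.3183, 0.0629]
ee_rot: [3.142, -0.0, 1.753]
ft_force: [0.3, 0.6, -0.9]
grip_width: 0.0413
grasp_force: 60.7
```

```bash
python3 -m pendant '0 0 0.01 0 -1; 0 0 0 0 -1; 0 0 0.01 0 -1; 0 0 0 0 -1; 0 0 0 0 -1; 0 0 0 0 -1; 0 0 0 0 -1; 0 0 0 0 -1; 0 0 0 0 -1; 0 0 0 0 -1'
```

```text
clock: 40.15
tcp_pos: [0.5245, 0.3184, 0.0622]
ee_rot: [3.141, -0.0, 1.753]
ft_force: [-2.4, -1.1, 4.5]
grip_width: 0.0414
grasp_force: 61.4
```

Contact; release, retreat and check.

```bash
python3 -m pendant '0 0 0 0 0.2; 0 0 0 0 0.4; 0 0 0 0 0.4; 0 0 -0.2 0 0.4; 0 0 -0.5 0 0.4; 0 0 -0.8 0 0.4; -0.8 0 -0.6 0 0.4; -1 0 0 0 0.4; -1 0 0 0.1 0.3; -1 0 0 0.1 0.2'
python3 -m pendant '-1 0 0 0.1 0.2; -1 -0.2 0 0.1 0.2; -1 -0.2 0 0.1 0.2; -1 -0.2 0 0.1 0.2; -1 -0.2 0 0.1 0.2; -0.5 -0.2 0 0.1 0.2; 0 0 0 0 0.2; 0 0 0 0 0.2; 0 0 0 0 0.2; 0 0 0 0 0.2'
python3 -c "
from h import *
held('upper',np.array([.5244,.3181]));held('lower',np.array([.544,.212]));held('carrier',np.array([.5342,.265]))
held('tag',np.array([.46,-.3015]))
crop('pics/s7.png',.013)
plan(.4604,-.3012,.09,84,6)"
```

```text
clock: 41.4
tcp_pos: [0.5587, 0.1298, 0.168]
ee_rot: [3.14, -0.0, 1.723]
ft_force: [0.6, 0.8, -0.1]
grip_width: 0.0513
grasp_force: 0.0
clock: 42.65
tcp_pos: [0.5414, -0.1454, 0.1668]
ee_rot: [3.142, -0.001, 1.636]
ft_force: [0.3, 0.2, -0.4]
grip_width: 0.0513
grasp_force: 0.0
tcp [ 0.5414 -0.1454  0.1668] 93.74
side upper 0.74 168 rect [526.2 311.2] [46.2 46.8] 15.3 toolx ext [-28.7  16.1] tooly ext [-21.3  20.6] z [49.1 61.2 72.6]
top upper 0.83 277 rect [524.  318.8] [44.3 54.8] 9.0 toolx ext [-25.8  25.7] tooly ext [-21.1  22.1] z [51.8 63.  76.2]
tcp [ 0.541  -0.1466  0.1668] 93.62
side lower 0.72 221 rect [542.8 208.1] [43.9 49.3] 6.3 toolx ext [-27.6  20.1] tooly ext [-23.   20.4] z [49.4 61.1 73.1]
top lower 0.85 276 rect [544.2 214.2] [45.7 51.4] 10.2 toolx ext [-22.5  27.8] tooly ext [-23.  23.] z [52.2 61.9 74.8]
tcp [ 0.5409 -0.147   0.1668] 93.58
top carrier 0.7 385 rect [535.1 262.6] [63.4 78.7] 9.3 toolx ext [-40.6  32.2] tooly ext [-30.5  32.1] z [42.6 49.7 57.1]
tcp [ 0.5409 -0.147   0.1669] 93.57
side tag 0.55 178 rect [ 459.9 -306.2] [26.5 27.7] 61.0 toolx ext [-18.3   8.8] tooly ext [-12.9  12.6] z [ 5.  16.8 20. ]
top tag 0.56 78 rect [ 459.8 -300.9] [23.1 29.2] 1.1 toolx ext [-13.4  14.9] tooly ext [-11.9  11.6] z [ 9.2 17.1 23.4]
from [ 0.5409 -0.147   0.1669] 93.6 steps mm [-13.4 -25.7 -12.8]
-0.496 -0.3 0.256 0.186
-0.504 -0.286 0.256 0.186
-0.512 -0.272 0.256 0.186
-0.52 -0.258 0.256 0.186
-0.527 -0.243 0.256 0.186
-0.533 -0.228 0.256 0.186
```

View pics/s7.png

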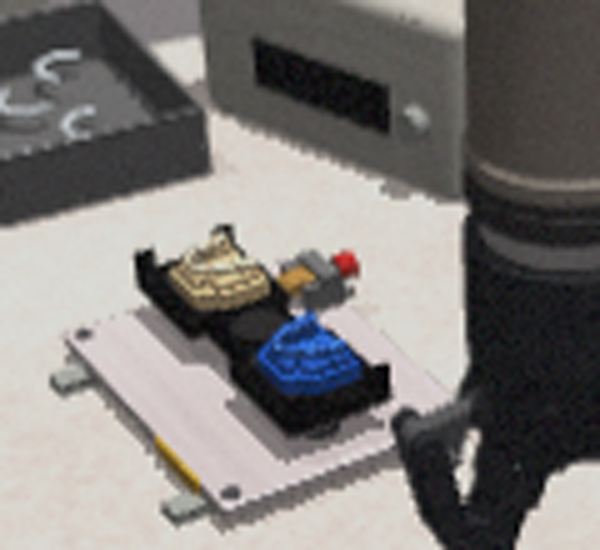

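```bash
python3 -m pendant '-0.5 -0.3 0.2 0.19 0.2; -0.5 -0.29 0.25 0.19 0.2; -0.51 -0.27 0.25 0.19 0.2; -0.52 -0.26 0.25 0.19 0.2; -0.53 -0.24 0.25 0.19 0.2; -0.53 -0.23 0.25 0.19 0.2; 0 0 0 0 0.2; 0 0 0 0 0.2; 0 0 0 0 0.2; 0 0 0 0 0.2'
python3 -c "
from h import *
plan(.4602,-.3012,.016,84,5)"
```

```text
clock: 44.75
tcp_pos: [0.461, -0.3, 0.0947]
ee_rot: [3.141, -0.0, 1.465]
ft_force: [-0.2, 0.3, -1.2]
grip_width: 0.0513
grasp_force: 0.0
from [ 0.461  -0.3     0.0947] 83.9 steps mm [ -0.2  -0.2 -15.7]
-0.005 -0.003 0.315 -0.002
-0.005 -0.003 0.315 -0.002
-0.005 -0.003 0.315 -0.002
-0.005 -0.003 0.315 -0.002
-0.005 -0.003 0.315 -0.002
```

```bash
python3 -m pendant '-0.02 -0.01 0.4 0 0.2; 0 0 0.4 0 0.2; 0 0 0.4 0 0.2; 0 0 0.25 0 0.2; 0 0 0.13 0 0.2; 0 0 0 0 0.2; 0 0 0 0 -1; 0 0 0 0 -1; 0 0 0 0 -1; 0 0 0 0 -1'
python3 -m pendant '0 0 -0.2 0 -1; 0 0 -0.4 0 -1; 0 0 -0.6 0 -1; 0 0 -0.6 0 -1; 0 0 -0.4 0 -1; 0.3 0 0 -0.1 -1; 0.5 0 0 -0.1 -1; 0.6 0 0 -0.1 -1; 0.6 0 0 -0.1 -1; 0.5 0 0 -0.1 -1'
python3 -c "
from h import *
plan(.5342,.265,.12,100.4,12)"
```

```text
clock: 46.0
tcp_pos: [0.4601, -0.3025, 0.0165]
ee_rot: [3.14, 0.001, 1.462]
ft_force: [-1.5, 0.2, 6.3]
grip_width: 0.0272
grasp_force: 59.0
clock: 47.25
tcp_pos: [0.468, -0.1739, 0.1239]
ee_rot: [-3.139, -0.002, 1.541]
ft_force: [0.8, -0.5, 0.8]
grip_width: 0.0267
grasp_force: 59.1
from [ 0.468  -0.1739  0.1239] 88.3 steps mm [ 5.5 36.6 -0.3]
0.735 0.088 0.007 -0.118
0.733 0.101 0.007 -0.118
0.731 0.114 0.007 -0.118
0.729 0.127 0.007 -0.118
0.727 0.14 0.007 -0.118
0.724 0.153 0.007 -0.118
0.721 0.165 0.007 -0.118
0.718 0.178 0.007 -0.118
0.715 0.191 0.007 -0.118
0.711 0.203 0.007 -0.118
0.708 0.216 0.007 -0.118
0.704 0.228 0.007 -0.118
```

```bash
python3 -m pendant '0.73 0.09 0 -0.12 -1; 0.73 0.1 0 -0.12 -1; 0.73 0.11 0 -0.12 -1; 0.73 0.13 0 -0.12 -1; 0.73 0.14 0 -0.12 -1; 0.72 0.15 0 -0.12 -1; 0.72 0.16 0 -0.12 -1; 0.72 0.18 0 -0.12 -1; 0.71 0.19 0 -0.12 -1; 0.71 0.2 0 -0.12 -1'
python3 -c "
from h import *
plan(.5342,.265,.115,100.4,4)"
```

```text
clock: 48.5
tcp_pos: [0.5222, 0.1898, 0.1239]
ee_rot: [-3.139, -0.0, 1.72]
ft_force: [0.0, 0.1, -0.7]
grip_width: 0.0267
grasp_force: 59.1
from [0.5222 0.1898 0.1239] 98.5 steps mm [ 3.  18.8 -2.2]
0.363 0.115 0.044 -0.054
0.362 0.118 0.044 -0.054
0.361 0.121 0.044 -0.054
0.36 0.124 0.044 -0.054
```

```bash
python3 -m pendant '0.36 0.11 0.04 -0.06 -1; 0.36 0.12 0.04 -0.06 -1; 0.36 0.12 0.04 -0.06 -1; 0.36 0.12 0.04 -0.06 -1; 0 0 0 0 -1; 0 0 0 0 -1; 0 0 0 0 -1; 0 0 0 0 -1; 0 0 0 0 -1; 0 0 0 0 -1'
python3 -c "
from h import *
held('tag',np.array([.5342,.265]))
crop('pics/s8.png',.0135)
plan(.5342,.265,.066,100.4,5)"
```

```text
clock: 49.75
tcp_pos: [0.5359, 0.2624, 0.1174]
ee_rot: [3.141, -0.0, 1.753]
ft_force: [-0.2, 1.4, -0.2]
grip_width: 0.027
grasp_force: 59.1
tcp [0.5359 0.2624 0.1174] 100.45
from [0.5358 0.2625 0.1173] 100.5 steps mm [ -0.3   0.5 -10.3]
0.011 -0.005 0.205 0.001
0.011 -0.005 0.205 0.001
0.011 -0.005 0.205 0.001
0.011 -0.005 0.205 0.001
0.011 -0.005 0.205 0.001
```

View pics/s8.png

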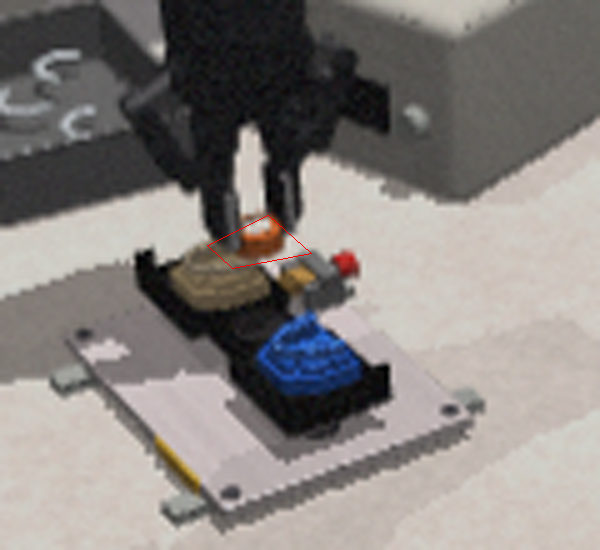

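```bash
python3 -m pendant '0.03 -0.02 0.15 0 -1; 0.03 0 0.25 0 -1; 0 0 0.25 0 -1; 0 0 0.2 0 -1; 0 0 0.1 0 -1; 0 0 0.06 0 -1; 0 0 0.02 0 -1; 0 0 0.01 0 -1; 0 0 0.01 0 -1; 0 0 0 0 -1'
```

```text
clock: 51.25
tcp_pos: [0.5344, 0.2654, 0.065]
ee_rot: [3.141, -0.0, 1.753]
ft_force: [-0.6, -0.5, -0.5]
grip_width: 0.0267
grasp_force: 59.1
```

```bash
python3 -m pendant '0 0 0 0 -1; 0 0 0.01 0 -1; 0 0 0 0 -1; 0 0 0.01 0 -1; 0 0 0 0 -1; 0 0 0 0 -1; 0 0 0 0 -1; 0 0 0 0 -1; 0 0 0 0 -1; 0 0 0 0 -1'
```

```text
clock: 52.5
tcp_pos: [0.5343, 0.2653, 0.0638]
ee_rot: [-3.142, -0.0, 1.753]
ft_force: [-0.1, -0.2, 0.1]
grip_width: 0.0269
grasp_force: 59.1
```

```bash
python3 -m pendant '0 0 0.01 0 -1; 0 0 0 0 -1; 0 0 0.01 0 -1; 0 0 0 0 -1; 0 0 0 0 -1; 0 0 0 0 -1; 0 0 0 0 -1; 0 0 0 0 -1; 0 0 0 0 -1; 0 0 0 0 -1'
```

```text
clock: 53.75
tcp_pos: [0.5343, 0.2653, 0.0629]
ee_rot: [3.142, -0.0, 1.753]
ft_force: [-0.3, 0.7, 1.1]
grip_width: 0.0266
grasp_force: 59.3
```

```bash
python3 -m pendant '0 0 0.01 0 -1; 0 0 0 0 -1; 0 0 0 0 0; 0 0 0 0 0.1; 0 0 0 0 0.1; 0 0 -0.2 0 0.1; 0 0 -0.5 0 0.1; 0 0 -0.8 0 0.1; 0 0 -0.8 0 0.1; -0.5 0 -0.3 0 0.1'
python3 -m pendant '-1 0 0 0 0.1; -1 0 0 0 0.1; -1 0 0 0 0.1; -1 0 0 0 0.1; -1 0 0 0 0.1; 0 0 0 0 0.1; 0 0 0 0 0.1; 0 0 0 0 0.1; 0 0 0 0 0.1; 0 0 0 0 0.1'
python3 -c "
from h import *
held('upper',np.array([.5244,.3181]));held('lower',np.array([.544,.212]));held('carrier',np.array([.5342,.265]))
held('tag',np.array([.5342,.265]))
crop('pics/s9.png',.013)
p=cv2.imread('pics/s9.png');t,_=r.snapshot('top');t=cv2.resize(t[180:260,115:205,::-1],(200,178));p[:178,400:]=t;cv2.imwrite('pics/s9.png',p)
"
```

```text
clock: 55.0
tcp_pos: [0.5398, 0.2434, 0.1957]
ee_rot: [3.136, -0.003, 1.759]
ft_force: [-0.6, 0.1, 0.2]
grip_width: 0.047
grasp_force: 0.0
clock: 56.25
tcp_pos: [0.5842, -0.0042, 0.1923]
ee_rot: [-3.142, -0.0, 1.755]
ft_force: [-0.4, 0.1, 0.1]
grip_width: 0.0469
grasp_force: 0.0
tcp [ 0.5842 -0.0042  0.1923] 100.56
side upper 0.61 165 rect [525.1 312.3] [43.5 46.2] 7.3 toolx ext [-28.   15.6] tooly ext [-21.7  20.9] z [52.9 62.4 71.6]
top upper 0.62 253 rect [526.3 318.5] [42.1 52.9] 5.5 toolx ext [-25.8  23.5] tooly ext [-19.4  21.6] z [52.7 63.5 75.9]
tcp [ 0.5842 -0.0049  0.1924] 100.49
side lower 0.51 211 rect [543.7 207.1] [44.1 45.3] 12.2 toolx ext [-26.9  15.3] tooly ext [-22.3  20.1] z [49.3 61.2 72.6]
top lower 0.55 272 rect [544.4 214.2] [46.  51.2] 10.0 toolx ext [-23.3  27.4] tooly ext [-22.   21.7] z [53.1 62.3 74.5]
tcp [ 0.5843 -0.0052  0.1924] 100.46
side carrier 0.62 125 rect [522.1 223. ] [30.8 86.9] 12.3 toolx ext [-82.6   2.7] tooly ext [-33.9  -4.2] z [36.7 48.  52.7]
top carrier 0.74 342 rect [534.4 270.2] [65.6 78.1] 13.3 toolx ext [-29.9  41.4] tooly ext [-30.6  32.2] z [43.1 49.8 65. ]
tcp [ 0.5842 -0.0052  0.1923] 100.45
```

View pics/s9.png

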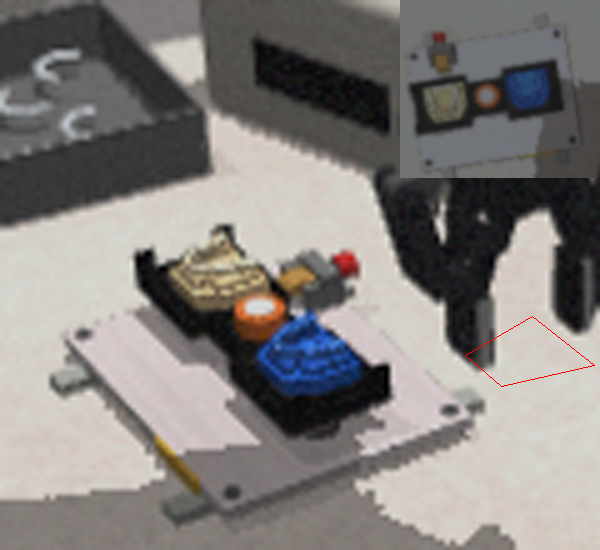

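```bash
python3 -c "
from rig import r
print(r.close_job())"
```

```text
the job is handed in; nothing more can be done
None
```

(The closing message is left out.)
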